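# Rack a filter plate and hold the air-bar lever

## Task

Take the orange filter plate from the leaning stand and stand it on edge, black band up, in the middle slot of the white slotted rack, centred along the slot and resting on the slot's floor, and let go of it. Then press the yellow pad of the spring-loaded dead-man lever down until its pointer is in the green zone of the gauge, never all the way down to its stop, and finish while still holding it in the green with the gripper. Leave the other plates, the dropper bottle and the mouse alone.

Things in the scene. Friction and masses are not known exactly. Their poses are not given: they have to be found in the camera images.
- orange_plate: Orange acrylic filter plate, 84 mm wide (y), 110 high (z), 6 thick (x), about 80 g, a 12 mm black band along its top edge. Origin: middle of its bottom edge. Starts in one of the stand's two places, leaning 0.6 rad from vertical, top towards the robot; its back (-x face) rests on the support, bottom edge on a ledge. Its top 48 mm are free on both faces.
- blue_plate: Blue acrylic filter plate, 84 mm wide (y), 110 high (z), 6 thick (x), about 80 g, a 12 mm black band along its top edge. Origin: middle of its bottom edge. It leans in the other place of the stand, 104 mm centre to centre beside the orange one; leave it there.
- green_plate: Pale green acrylic filter plate, 84 mm wide (y), 110 high (z), 6 thick (x), about 80 g, a 12 mm black band along its top edge. Origin: middle of its bottom edge. It stands upright in the rack's slot farthest from the robot; leave it there.
- stand: Grey leaning stand, fixed, base 120 x 200 mm, 8 mm thick. Origin: centre of its underside. Its support board, 62 mm high up the slope, 8 mm thick, carries the plates with their bottom-edge middles at x = +20 mm, y = +52 or -52 mm, z = 30 mm in the stand's frame.
- rack: White rack, fixed, 190 (x) x 110 (y) mm, three open-ended slots along its y at x = -60, 0, +60 mm. Slots 11 mm wide, floor 10 mm above the table, walls 10 mm thick, peaks 40 mm above the table, with 45 degree lead-ins (mouth 21 mm). An aluminium air bar, top 90 mm above the table, runs along its -y side, face 65 mm from the slots' middles. Origin: centre of the slotted part's underside.
- slot_mid (a point): Middle of the floor of the rack's middle slot: where the middle of the plate's bottom edge belongs. Axes as the rack's: x across the slot, y along it, z up.
- switch: Fixed switch box, 190 mm (x) by 85 mm (y) by 30 mm, black, carrying the lever's hinge at x = -70 mm, 75 mm above the table, and a gauge post (12 x 28 mm, 104 mm high) centred at x = 55 mm, y = +58 mm, banded white (top), green and red (bottom). Origin: centre of its underside.
- lever (a joint): Dead-man lever's angle: 0 released (up), grows as its pad is pressed down, hard stop at 0.36 rad. Green zone 0.14 to 0.24 rad, red below that. A spring pushes it back up: about 2.5 N at the pad to leave rest, 6 N at 0.14, 8.5 N at 0.24, 11.5 N at the stop.
- lever_pad (a point): Centre of the top of the lever's round yellow pad, 44 mm across, 125 mm from the hinge towards the switch's +x, 15 mm above the lever's middle line; z is the pad's normal, x points away from the hinge. 90 mm above the table when released; it sinks 17 mm to enter the green zone, 30 mm to leave it. A black pointer beside it, level with the middle line, moves along the gauge.
- dropper: Small white dropper bottle with red cap, 28 mm across, 60 mm high. Origin: centre of its underside. Leave alone.
- mouse: White computer mouse, 100 x 60 x 31 mm. Origin: centre of its underside. Leave alone.

How it is judged:
By the outcome, as a careful person would: the job done as asked, in the order asked, and still so for the second after the job is handed in, while the arm keeps its last pose, push and grip.
It also fails if it takes over 48 s, if anything falls off the work surface, if the arm or the gripper's body presses on something with over 40 N, if the wrist force passes 120 N, or if a joint passes its speed limit or range.

## Robot

A 6-joint arm with a two-finger parallel gripper is mounted at the origin on the work surface. World frame = base frame: x ahead of the robot, y to its left, z up, the work surface at z = 0. Lengths are in m, angles in rad, forces in N, time in s.
With the tool pointing down it reaches from about 0.35 to 0.95 m from the base axis. Payload 17.4 kg.
Tool frame: the origin (TCP) lies at the very end of the fingers, on their centre line; the grasp point (between the pads) lies ctrl.grasp_offset behind it (ctrl.grasp_offset is the distance from the TCP to the grasp point, in m); z points along the fingers, y is the direction in which the jaws open and shut (so a half turn about z gives the same grasp; the last joint's range is limited). The gripper opens to 93 mm and grips with 3 to 60 N. Pads are 15 mm wide; open, the fingers measure 128 mm over their backs; the gripper's body (75 mm by 188 mm) begins 65 mm behind the grasp point.
Start: joints at [1.195, 0.116, 1.442, -0, 1.584, -0.038], TCP at [0.224, 0.637, 0.219] pointing down, gripper open.
Joint ranges: [-2.83, 2.83], [-0.83, 2.19], [0.07, 2.5], [-1.14, 4.28], [0.01, 3], [-2.97, 2.97]. Speed limits (rad/s): [1.89, 1.89, 2.22, 3.14, 3.14, 3.14].

## Interface

Orientations are given as a rotation vector (axis times angle).
In Python, from rig import ctrl, vision gives the robot as it stands.
- The arm moves only by the tool jog_arm, never from a script. Its argument "increments" is a list of rows, each a list of 5 numbers: the shift along the tool's x, y, z in mm, then the turn about the tool's z in rad, then the opening, from 0 (shut) to 1 (fully open). In form: [[dx, dy, dz, turn, gripper], ...]. A call has 1 to 12 rows; each row is the pose to reach, as a shift and turn from the pose measured when the call began, along the tool's axes at that moment; what a row does not reach only later rows make up. A row lasts 1/10 s, in which the tool goes at most 50 mm and 8.59 degrees, less where a joint would pass 70% of its speed; a pose out of reach is approached as far as the arm can. A call with a gripper value outside its range is refused whole. The fingers move at their own pace and stop on an object; "grip_force" is the grip in N (left out, the last holds). Time passes only in rows, so rows that repeat a pose let the fingers close. It gives the time, the measured TCP pose, the force and the opening at its end, in the units of the state.
- ctrl.get_obs(): the state, without advancing time (a new reading comes with each control period).
- vision.camera(name): name is "scene" or "top"; returns (picture, depth): 420x560x3 uint8, red, green, blue; 420x560 float32, m along the optical axis (not along the pixel's ray), 0 where there is no reading.
- vision.camera_model(name): a dict with "mtx" (3x3 intrinsics, pixels), "extrinsics" (4x4, takes a point from camera to world coordinates). Camera axes: x right, y down, z forward; pixel columns grow to the right and rows downward; lengths in m; the calibration is good to about 2 mm. A picture is of the moment at which its call begins. camera_model takes no time and is no camera call.
- ctrl.sign_off(): hands the job in, once; it reports no verdict.
The state is a dict: "time": time; "joint_positions": joint angles; "joint_vel": joint speeds; "joint_efforts": joint torques, N m; "tcp_pos": TCP position; "tcp_rot": TCP orientation; "contact_force": force on the tool from outside, world axes, zero at the start; "torque": the same for the moment, N m; "gripper_width": finger opening in m.
Only numpy, scipy, OpenCV 4.12 (cv2) and the standard library are available. Lean on these libraries where they do the work, as an engineer would, in place of code of your own. Each camera call takes 0.05 s, during which the arm holds its last target.

## Working session

There is one attempt and no reset: what is moved stays moved. The work goes in short steps, Python scripts to look and compute and a tool call to move; the robot and the scene stay as the last step left them, time stands still between calls to the robot, and variables do not carry over. Pictures are saved under pics/ and viewed, and the job is handed in when it is done.

Besides the shell and the picture viewer there is one more tool, called after "Call:" as name(argument=value, ...) on one line, values as JSON. jog_arm: Moves the arm, as the interface text tells. Its arguments: {"type":"object","properties":{"increments":{"type":"array"},"grip_force":{"type":"number"}},"required":["increments"]}

```bash
mkdir -p pics; ls; cat > h.py <<'E'
import numpy as np, cv2
from scipy.spatial.transform import Rotation as R
from rig import ctrl, vision
def cloud(name):
    im,d=vision.camera(name); m=vision.camera_model(name); K=np.array(m["mtx"]);T=np.array(m["extrinsics"])
    v,u=np.mgrid[:im.shape[0],:im.shape[1]]
    P=np.stack([(u-K[0,2])/K[0,0]*d,(v-K[1,2])/K[1,1]*d,d],-1)
    P=P@T[:3,:3].T+T[:3,3]
    return im,d,P
E
python3 - <<'E'
from h import *
print(ctrl.get_obs(), ctrl.grasp_offset)
for n in("scene","top"):
    im,d,P=cloud(n); cv2.imwrite(f"pics/{n}0.png",im[:,:,::-1]); np.savez(f"{n}0.npz",im=im,d=d,P=P)
    m=vision.camera_model(n); print(np.round(m["mtx"],1), np.round(m["extrinsics"],3))
E
```

```text
pics
{'time': 0.0, 'joint_positions': array([ 1.19522665e+00,  1.16489217e-01,  1.44228200e+00, -3.26175940e-05,
        1.58399943e+00, -3.77922481e-02]), 'joint_vel': array([-0.00017746, -0.00073523, -0.00135092, -0.00028106,  0.00061812,
        0.00067288]), 'joint_efforts': array([-6.74327275e-04, -7.21272326e+01, -6.22604585e+01,  7.79057597e-02,
        2.37317907e-02, -6.97408586e-05]), 'tcp_pos': array([0.22362403, 0.63665673, 0.21789261]), 'tcp_rot': array([-5.28026091e-01, -3.09668714e+00,  1.82138997e-03]), 'contact_force': array([-0.56590147, -0.64240772,  0.18786659]), 'torque': array([-0.00095607, -0.04842497, -0.04009805]), 'gripper_width': 0.09322989604259549} 0.0188
[[527.1   0.  270.6]
 [  0.  527.1 212.8]
 [  0.    0.    1. ]] [[ 0.863  0.266 -0.429  1.129]
 [ 0.505 -0.478  0.719 -0.921]
 [-0.014 -0.837 -0.547  0.791]
 [ 0.     0.     0.     1.   ]]
[[421.7   0.  277.5]
 [  0.  421.7 211.2]
 [  0.    0.    1. ]] [[ 3.300e-02 -9.760e-01  2.150e-01  3.490e-01]
 [-9.990e-01 -3.400e-02  1.000e-03  1.700e-02]
 [ 6.000e-03 -2.150e-01 -9.770e-01  1.143e+00]
 [ 0.000e+00  0.000e+00  0.000e+00  1.000e+00]]
```

View pics/scene0.png

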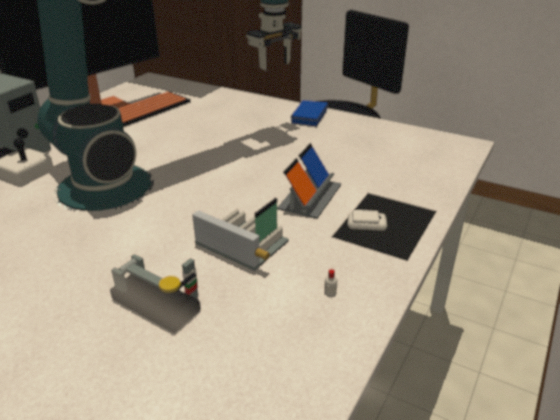

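View pics/top0.png

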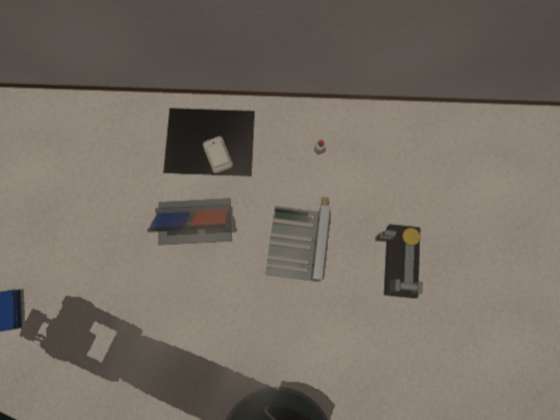

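Top view: image up is +x and left is +y. The orange plate is at about (210,217), right of the blue one. The rack is at (295,243) and the lever pad at (411,237). I'll measure these from depth and colour.

```bash
python3 - <<'E'
from h import *
a=np.load("top0.npz"); b=np.load("scene0.npz")
c1=cv2.resize(a["im"][180:310,140:440,::-1],None,fx=2.6,fy=2.6,interpolation=cv2.INTER_CUBIC)
cv2.imwrite("pics/tc0.png",np.clip(c1*1.5,0,255).astype(np.uint8))
c2=cv2.resize(b["im"][135:330,100:360,::-1],None,fx=3,fy=3,interpolation=cv2.INTER_CUBIC)
cv2.imwrite("pics/sc0.png",c2)
for n,q in(("top",a),("scene",b)):
    hsv=cv2.cvtColor(q["im"],cv2.COLOR_RGB2HSV); P=q["P"]; d=q["d"]
    for col,lo,hi in(("orange",(0,140,60),(14,255,255)),("yellow",(20,140,100),(32,255,255)),("blue",(105,120,40),(125,255,255))):
        m=cv2.inRange(hsv,lo,hi); k,l,s,c=cv2.connectedComponentsWithStats(m)
        for i in range(1,k):
            if s[i,4]>40:
                mm=cv2.erode((l==i).astype(np.uint8),np.ones((3,3)))>0; mm&=d>0
                p=P[mm]; 
                if len(p)<15: continue
                ce=np.median(p,0); pp=p[np.linalg.norm(p-ce,axis=1)<.12]; w,v=np.linalg.eigh(np.cov(pp.T))
                print(n,col,c[i].round(1),s[i],ce.round(4),"norm",v[:,0].round(3),"sd",np.sqrt(w).round(4))
    # table check
    print(n,"table z", np.median(P[...,2][d>0]).round(4))
E
```

```text
top yellow [410.8 235.8] [403 228  16  16 216] [ 0.5288 -0.3219  0.0903] norm [ 0.013 -0.014  1.   ] sd [0.0019 0.0089 0.0091]
top blue [  6.9 310.2] [  0 291  15  39 555] [0.3114 0.6992 0.0354] norm [0.001 0.005 1.   ] sd [0.0021 0.0099 0.0254]
top table z -0.0002
scene orange [134.5 102.8] [  88   75   96   47 1172] [-0.2901  0.494   0.0229] norm [-0.034  0.003  0.999] sd [0.0025 0.0359 0.0613]
scene orange [300.8 183. ] [286 162  30  43 658] [0.564  0.1884 0.0743] norm [0.822 0.078 0.565] sd [0.0016 0.0217 0.0265]
scene yellow [261.3 252.7] [256 249  12   8  60] [ 0.6199 -0.1119  0.0578] norm [0.103 0.995 0.006] sd [0.0017 0.0022 0.0057]
scene yellow [169.2 283.7] [159 277  22  15 250] [ 0.5325 -0.3274  0.0909] norm [-0.003 -0.01   1.   ] sd [0.0015 0.0093 0.0094]
scene blue [309.1 111.7] [293 101  35  24 536] [0.3118 0.7394 0.0373] norm [ 0.001 -0.056  0.998] sd [0.0056 0.0242 0.0435]
scene blue [314.3 166.6] [302 148  26  39 489] [0.5552 0.2885 0.0753] norm [0.821 0.08  0.566] sd [0.0017 0.0182 0.026 ]
scene table z 0.0014
```

View pics/tc0.png

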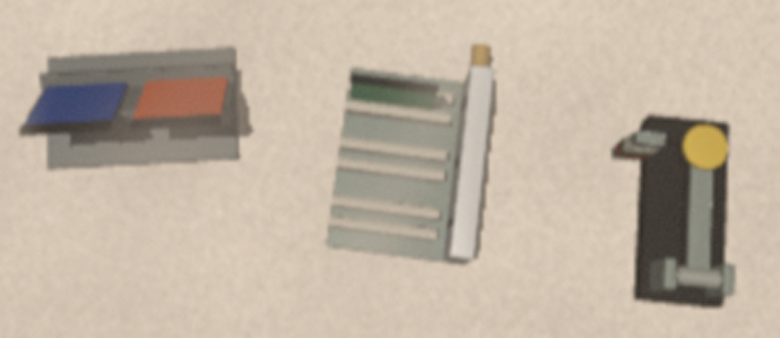

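View pics/sc0.png

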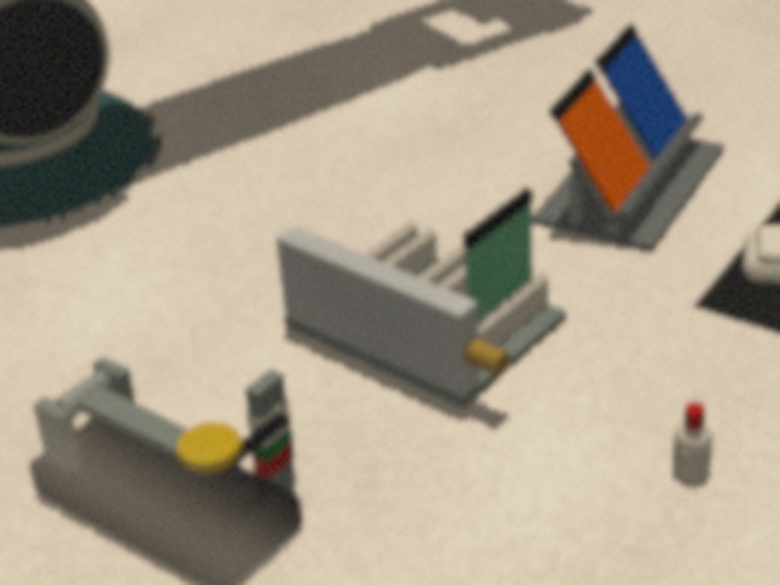

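```bash
python3 - <<'E'
from h import *
a=np.load("top0.npz"); b=np.load("scene0.npz")
def rect(xy):
    r=cv2.minAreaRect((np.ascontiguousarray(xy)*1000).astype(np.float32)); return np.round(r[0],1),np.round(r[1],1),round(r[2],2)
for n,q in(("top",a),("scene",b)):
    P=q["P"]; d=q["d"]; ok=d>0; hsv=cv2.cvtColor(q["im"],cv2.COLOR_RGB2HSV)
    z=P[...,2]
    # regions
    reg={"stand":(P[...,0]>.43)&(P[...,0]<.68)&(P[...,1]>.1)&(P[...,1]<.38),
         "rack":(P[...,0]>.38)&(P[...,0]<.65)&(P[...,1]>-.14)&(P[...,1]<.09),
         "switch":(P[...,0]>.34)&(P[...,0]<.62)&(P[...,1]>-.38)&(P[...,1]<-.22)}
    for k,m in reg.items():
        for lo,hi in((.006,.2),(.084,.096),(.03,.045),(.022,.038)):
            mm=m&ok&(z>lo)&(z<hi)
            if mm.sum()>30: print(n,k,lo,hi,mm.sum(),rect(P[mm][:,:2]))
    m=cv2.inRange(hsv,(0,110,40),(14,255,255))>0
    m&=ok&reg["stand"]
    m=cv2.morphologyEx(m.astype(np.uint8),cv2.MORPH_OPEN,np.ones((3,3)))>0
    p=P[m]
    # axes
    for yaw in (.05,.09):
        ex=np.array([np.cos(yaw),np.sin(yaw),0]);ey=np.array([-np.sin(yaw),np.cos(yaw),0])
        n0=np.cos(.6)*ex+np.sin(.6)*np.array([0,0,1]); s=-np.sin(.6)*ex+np.cos(.6)*np.array([0,0,1])
        print(n,"orange yaw",yaw,"y'",np.percentile(p@ey,[1,50,99]).round(4),"s",np.percentile(p@s,[1,50,99]).round(4),"n",np.percentile(p@n0,[5,50,95]).round(4), "x'",np.percentile(p@ex,[1,50,99]).round(4))
    r=cv2.minAreaRect(np.argwhere(m)[:,::-1].astype(np.float32)); print(r)
E
```

```text
top stand 0.006 0.2 3099 (array([553.9, 239.9]), array([245.8, 274.1]), 0.29)
top stand 0.084 0.096 149 (array([546.5, 242.9]), array([ 12.8, 186.7]), 4.58)
top stand 0.03 0.045 547 (array([577.5, 246.7]), array([200.7,  56.6]), 89.68)
top stand 0.022 0.038 392 (array([586.4, 246. ]), array([200.6,  55.4]), 83.73)
top rack 0.006 0.2 4020 (array([511.3, -17.8]), array([244.1, 214.6]), 0.31)
top rack 0.084 0.096 744 (array([501. , -64.8]), array([184.3, 140.3]), 12.69)
top rack 0.03 0.045 941 (array([507.3, -23.6]), array([125. , 180.6]), 86.22)
top rack 0.022 0.038 613 (array([503.3, -24.8]), array([184.6, 137. ]), 0.77)
top switch 0.006 0.2 2602 (array([ 478.5, -298.1]), array([141.3, 275.3]), 89.24)
top switch 0.084 0.096 358 (array([ 464., -308.]), array([162.4,  92.6]), 10.15)
top switch 0.03 0.045 779 (array([ 473.4, -302.7]), array([113.3, 188.9]), 86.73)
top switch 0.022 0.038 1356 (array([ 474.6, -303.7]), array([116.3, 190.6]), 86.14)
top orange yaw 0.05 y' [0.124  0.1654 0.2053] s [-0.3105 -0.2626 -0.2182] n [0.5116 0.5134 0.5153] x' [0.5473 0.5721 0.599 ]
top orange yaw 0.0
[... 848 characters left out ...]
84.21)
scene switch 0.006 0.2 4244 (array([ 497.5, -305.6]), array([118.5, 235.9]), 86.69)
scene switch 0.084 0.096 444 (array([ 467.4, -309. ]), array([161.4,  90.6]), 8.94)
scene switch 0.03 0.045 1488 (array([ 477.6, -303.3]), array([118. , 189.7]), 85.8)
scene switch 0.022 0.038 2196 (array([ 475.8, -304.4]), array([117.2, 192.6]), 86.35)
scene orange yaw 0.05 y' [0.1207 0.1599 0.2147] s [-0.3112 -0.2618 -0.2111] n [0.5103 0.5142 0.5171] x' [0.5427 0.5716 0.6008]
scene orange yaw 0.09 y' [0.0979 0.137  0.1915] s [-0.3144 -0.2653 -0.2141] n [0.5152 0.5191 0.5217] x' [0.5492 0.5781 0.6068]
((300.9264831542969, 183.04409790039062), (41.15966033935547, 19.722335815429688), 59.03623962402344)
```

```bash
python3 - <<'E'
from h import *
a=np.load("top0.npz"); b=np.load("scene0.npz")
def rect(xy):
    r=cv2.minAreaRect((np.ascontiguousarray(xy)*1000).astype(np.float32)); return np.round(r[0],1),np.round(r[1],1),round(r[2],2)
for n,q in(("top",a),("scene",b)):
    P=q["P"]; d=q["d"]; ok=d>0; z=P[...,2]
    reg=ok&(P[...,0]>.38)&(P[...,0]<.65)&(P[...,1]>-.14)&(P[...,1]<.09)
    def comps(m,tag):
        k,l,s,c=cv2.connectedComponentsWithStats(m.astype(np.uint8),connectivity=4)
        for i in range(1,k):
            if s[i,4]>60:
                p=P[l==i]; ce=p.mean(0); w,v=np.linalg.eigh(np.cov(p[:,:2].T)); ax=v[:,1]*np.sign(v[np.argmax(abs(v[:,1])),1])
                print(n,tag,s[i],ce.round(4),"ax",np.degrees(np.arctan2(ax[1],ax[0])).round(2),rect(p[:,:2]))
    comps(reg&(z>.084)&(z<.096),"bar")
    comps(reg&(z>.10)&(z<.126),"green")
    comps(reg&(z>.032)&(z<.045),"peaks")
# brightness profile rack in top
P=a["P"]
hsv=cv2.cvtColor(a["im"],cv2.COLOR_RGB2HSV)
m=vision.camera_model("top");K=np.array(m["mtx"]);T=np.array(m["extrinsics"])
def plane(u,v,h):
    r=T[:3,:3]@np.array([(u-K[0,2])/K[0,0],(v-K[1,2])/K[1,1],1]); t=(h-T[2,3])/r[2]; return (T[:3,3]+t*r)[:2].round(4)
c2=cv2.resize(a["im"][195:290,260:340,::-1],None,fx=6,fy=6,interpolation=cv2.INTER_CUBIC)
cv2.imwrite("pics/rk0.png",np.clip(c2*1.5,0,255).astype(np.uint8))
o=ctrl.get_obs(); M=R.from_rotvec(o["tcp_rot"]).as_matrix(); print(M.round(3))
E
```

```text
top bar [313 205  17  75 714] [ 0.5046 -0.0949  0.0901] ax -5.7 (array([507.1, -95.2]), array([ 25.1, 190.2]), 83.94)
top green [275 209  34   8 143] [ 0.5738 -0.0173  0.1166] ax 84.36 (array([574.8, -17.3]), array([83.2,  7.6]), 84.22)
top peaks [273 217  41  11 189] [ 0.5647 -0.0227  0.0378] ax 84.1 (array([565.1, -24.6]), array([107.6,  14.4]), 84.49)
top peaks [270 233  42   9 161] [ 0.5243 -0.0196  0.038 ] ax 84.42 (array([524.9, -19.8]), array([109.6,  10.6]), 84.37)
top peaks [269 241  42   9 161] [ 0.5035 -0.0179  0.038 ] ax 84.41 (array([503.9, -17.4]), array([109.1,  10.4]), 84.28)
top peaks [267 255  42   9 161] [ 0.4649 -0.0138  0.0381] ax 84.44 (array([465. , -13.2]), array([108.2,  10.7]), 84.29)
top peaks [266 263  42   9 167] [ 0.4441 -0.0114  0.0381] ax 84.48 (array([444.3, -11. ]), array([108.2,  10.5]), 84.34)
scene bar [255 208  22  18  84] [ 0.5774 -0.0208  0.0902] ax 83.74 (array([577.3, -19.5]), array([82.1,  9. ]), 80.36)
scene bar [192 210  67  32 581] [ 0.5141 -0.0992  0.0902] ax -5.56 (array([507.8, -95.7]), array([ 29.7, 189.8]), 83.87)
scene green [254 197  23  25 226] [ 0.5768 -0.021   0.1131] ax 83.95 (array([575.7, -17.1]), array([86.8, 10.8]), 84.98)
scene peaks [221 208  18  13  74] [0.4498 0.0113 0.0376] ax 83.49 (array([448.8,  13. ]), array([65.4, 12.9]), 82.79)
scene peaks [228 210  17  14  76] [0.4709 0.0099 0.0375] ax 85.26 (array([471.6,   8.3]), array([67.9, 11.4]), 85.1)
scene peaks [240 216  15  13  71] [0.5092 0.0016 0.0376] ax 84.92 (array([508.5,   2.7]), array([60.5, 11.2]), 84.6)
scene peaks [259 225  24  22 196] [ 0.5846 -0.0183  0.038 ] ax 85.15 (array([583.7, -18.4]), array([92.3, 17.6]), 84.99)
scene peaks [194 230  65  31 267] [ 0.5153 -0.1073  0.0385] ax -5.11 (array([ 507.2, -105.9]), array([ 16.6, 192.1]), 87.79)
[[-0.943  0.331 -0.   ]
 [ 0.331  0.943 -0.001]
 [ 0.    -0.001 -1.   ]]
```

View pics/rk0.png

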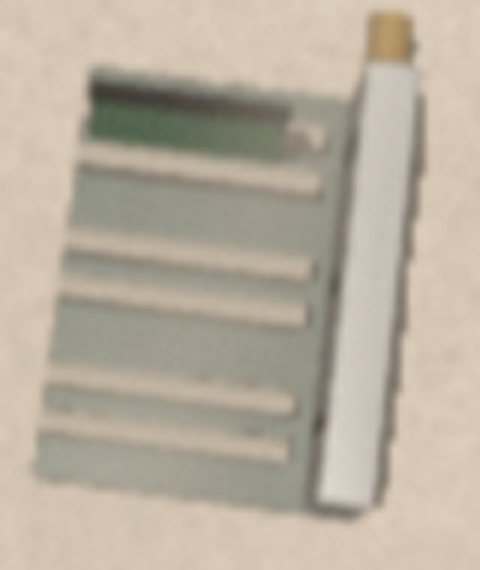

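Call:
jog_arm(increments=[[-60,-43,5,0.14,1],[-110,-79,10,0.28,1],[-150,-108,15,0.42,1],[-190,-136,20,0.55,1],[-230,-165,25,0.68,1],[-270,-194,30,0.8,1],[-310,-222,35,0.9,1],[-345,-247,40,1.0,1],[-380,-272,40,1.1,1],[-415,-297,40,1.138,1],[-444,-318,40,1.138,1],[-444,-318,40,1.138,1]], grip_force=12)

```text
time: 1.3
tcp_pos: [0.5392, 0.1853, 0.1777]
tcp_rot: [2.118, 2.319, -0.003]
contact_force: [-0.9, -0.2, -0.7]
gripper_width: 0.093
```

```bash
cat >> h.py <<'E'
def to(target,yaw):
    o=ctrl.get_obs(); M=R.from_rotvec(o["tcp_rot"]).as_matrix(); d=M.T@(np.array(target)-o["tcp_pos"])*1000
    y=np.arctan2(M[1,1],M[0,1]); t=-(yaw-y); t=(t+np.pi)%(2*np.pi)-np.pi
    print("t",round(o["time"],2),"tcp",o["tcp_pos"].round(4),"yaw",y.round(4),"move",d.round(1),"turn",t.round(3),"F",np.round(o["contact_force"],1),"w",round(o["gripper_width"],4))
def snap(tag):
    r=[]
    for n in("scene","top"):
        im,d,P=cloud(n); np.savez(f"{tag}_{n}.npz",im=im,d=d,P=P); r.append((im,d,P))
    return r
def crop(im,u0,u1,v0,v1,f,name,g=1.0):
    c=cv2.resize(im[v0:v1,u0:u1,::-1],None,fx=f,fy=f,interpolation=cv2.INTER_CUBIC); return np.clip(c*g,0,255).astype(np.uint8)
E
python3 - <<'E'
from h import *
to([.5372,.189,.093],.095)
(s,_,_),(t,_,_)=snap("g1")
a=crop(s,240,370,60,220,3,"",1); b=crop(t,130,260,170,270,3,"",1.5)
H=np.zeros((480,780,3),np.uint8); H[:a.shape[0],:a.shape[1]]=a[:480]; H[:b.shape[0],390:390+b.shape[1]]=b; cv2.imwrite("pics/g1.png",H)
E
```

```text
t 1.3 tcp [0.5392 0.1853 0.1777] yaw 0.0905 move [ 4.  -1.6 84.7] turn -0.005 F [-0.9 -0.2 -0.7] w 0.093
```

View pics/g1.png

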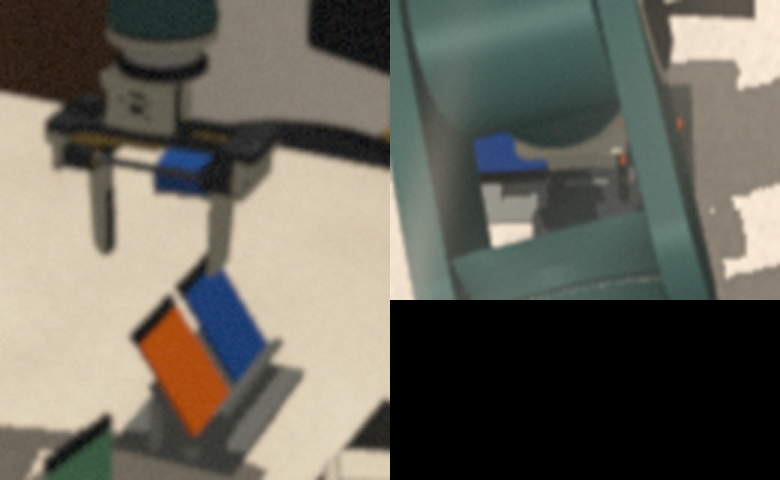

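Scene view: the open fingers (crop (105,240) and (220,260)) straddle the orange plate's black band at (150,320). Next I descend and close gently.

Call:
jog_arm(increments=[[2,-1,20,-0.005,1],[4,-2,45,-0.005,1],[4,-2,65,-0.005,1],[4,-2,80,-0.005,1],[4,-2,85,-0.005,1],[4,-2,85,-0.005,1],[4,-2,85,-0.005,0.6],[4,-2,85,-0.005,0.6],[4,-2,85,-0.005,0.45],[4,-2,85,-0.005,0.45],[4,-2,85,-0.005,0.45]], grip_force=12)

```text
time: 2.5
tcp_pos: [0.535, 0.1924, 0.0931]
tcp_rot: [-2.11, -2.327, 0.002]
contact_force: [0.1, 0.1, 0.2]
gripper_width: 0.0575
```

```bash
python3 - <<'E'
from h import *
to([.5372,.189,.093],.095)
(s,_,_),(t,_,_)=snap("g2")
cv2.imwrite("pics/g2.png",crop(s,250,350,100,220,5,"",1))
E
```

```text
t 2.5 tcp [0.535  0.1924 0.0931] yaw 0.0978 move [-3.6  1.9  0.1] turn 0.003 F [0.1 0.1 0.2] w 0.0575
```

View pics/g2.png

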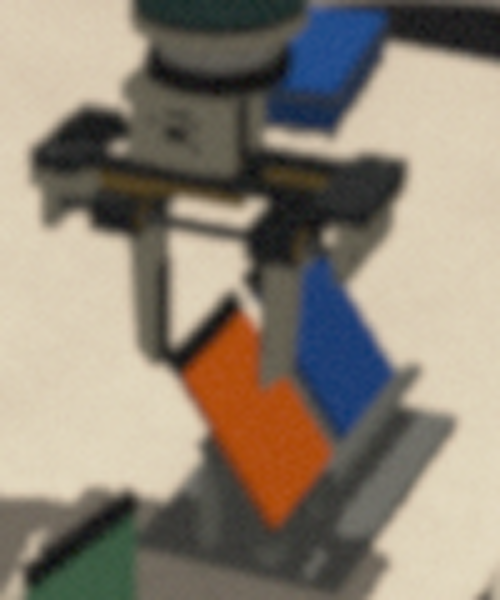

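Call:
jog_arm(increments=[[-3.5,2,0,0,0.45],[-3.5,2,0,0,0.35],[-3.5,2,0,0,0.3],[-3.5,2,0,0,0.2],[-3.5,2,0,0,0.1],[-3.5,2,0,0,0],[-3.5,2,0,0,0],[-3.5,2,0,0,0]], grip_force=12)

```text
time: 3.4
tcp_pos: [0.5374, 0.1891, 0.0931]
tcp_rot: [2.11, 2.327, -0.002]
contact_force: [3.8, 0.3, 0.4]
gripper_width: 0.0239
```

```bash
python3 - <<'E'
from h import *
to([.5372,.189,.093],.095)
(s,_,_),(t,_,_)=snap("g3")
cv2.imwrite("pics/g3.png",crop(s,250,350,100,220,5,"",1))
E
```

```text
t 3.4 tcp [0.5374 0.1891 0.0931] yaw 0.0978 move [-0.1 -0.2  0.1] turn 0.003 F [3.8 0.3 0.4] w 0.0239
```

View pics/g3.png

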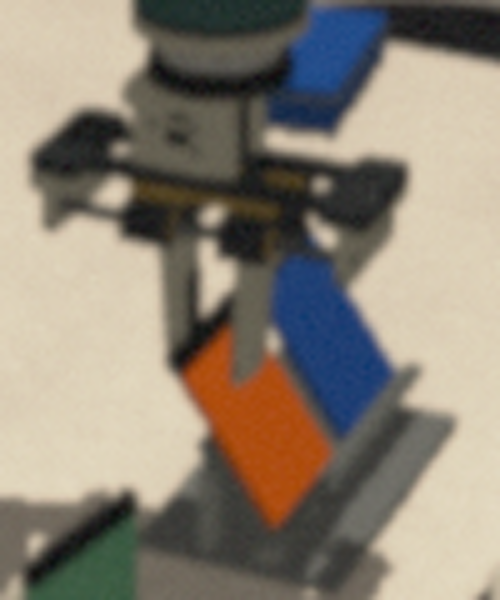

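The fingers are clamped diagonally on the plate, 23.9 mm open as predicted. I'll lift slowly so the plate can square up to the pads.

Call:
jog_arm(increments=[[0,0,-2,0,0],[0,0,-4,0,0],[0,0,-6,0,0],[0,0,-8,0,0],[0,0,-11,0,0],[0,0,-14,0,0],[0,0,-17,0,0],[0,0,-20,0,0]], grip_force=16)

```text
time: 4.3
tcp_pos: [0.5373, 0.1891, 0.1133]
tcp_rot: [-2.11, -2.327, 0.002]
contact_force: [3.7, -0.3, -0.7]
gripper_width: 0.0187
```

```bash
python3 - <<'E'
from h import *
to([.5372,.189,.093],.095)
(s,_,_),(t,_,_)=snap("g4")
cv2.imwrite("pics/g4.png",crop(s,250,350,100,220,5,"",1))
E
```

```text
t 4.3 tcp [0.5373 0.1891 0.1133] yaw 0.0979 move [-0.1 -0.1 20.3] turn 0.003 F [ 3.7 -0.3 -0.7] w 0.0187
```

View pics/g4.png

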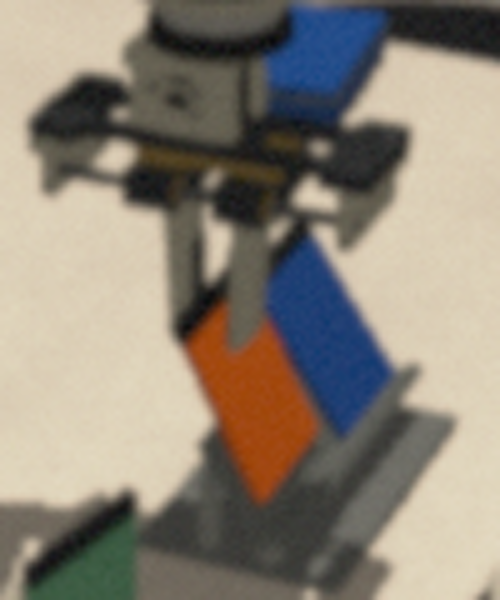

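It works: the plate lifted with the fingers and is straightening (18.7 mm open). I'll keep lifting.

Call:
jog_arm(increments=[[0,0,-3,0,0],[0,0,-6,0,0],[0,0,-10,0,0],[0,0,-14,0,0],[0,0,-18,0,0],[0,0,-22,0,0],[0,0,-28,0,0],[0,0,-34,0,0],[0,0,-42,0,0],[0,0,-50,0,0],[0,0,-60,0,0],[0,0,-60,0,0]], grip_force=16)

```text
time: 5.6
tcp_pos: [0.5377, 0.1893, 0.1753]
tcp_rot: [2.109, 2.327, 0.001]
contact_force: [0.2, 0.4, 0.1]
gripper_width: 0.0059
```

```bash
python3 - <<'E'
from h import *
to([.5372,.189,.093],.095)
(s,_,_),(t,_,_)=snap("g5")
cv2.imwrite("pics/g5.png",crop(s,250,350,80,200,5,"",1))
E
```

```text
t 5.6 tcp [0.5377 0.1893 0.1753] yaw 0.0979 move [-0.3 -0.6 82.3] turn 0.003 F [0.2 0.4 0.1] w 0.0059
```

View pics/g5.png

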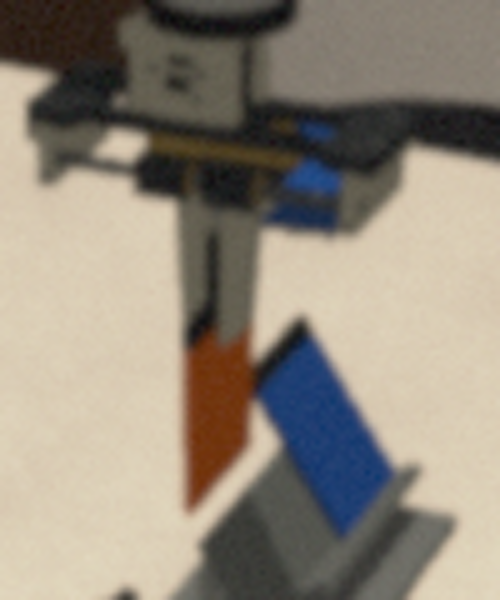

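The plate is upright in the pads (5.9 mm open) and clear of the stand. Next, to above the rack.

```bash
python3 - <<'E'
from h import *
to([.515,-.020,.19],-.098)
E
```

```text
t 5.7 tcp [0.5374 0.1892 0.1737] yaw 0.0979 move [-206.   -42.7  -16.2] turn 0.196 F [-0.3  0.8 -1.3] w 0.006
```

Call:
jog_arm(increments=[[-5,-1,-8,0,0],[-20,-4,-16,0,0],[-45,-10,-16,0.03,0],[-75,-16,-16,0.07,0],[-105,-22,-16,0.11,0],[-135,-28,-16,0.15,0],[-162,-34,-16,0.18,0],[-185,-38,-16,0.196,0],[-200,-42,-16,0.196,0],[-206,-43,-16,0.196,0],[-206,-43,-16,0.196,0],[-206,-43,-16,0.196,0]], grip_force=25)

```text
time: 6.9
tcp_pos: [0.5148, -0.0195, 0.1899]
tcp_rot: [2.327, 2.11, -0.001]
contact_force: [-0.8, 0.8, -0.5]
gripper_width: 0.006
```

```bash
python3 - <<'E'
from h import *
(s,ds,Ps),(t,dt,Pt)=snap("r1")
to([.515,-.020,.19],-.098)
o=ctrl.get_obs()["tcp_pos"]
yaw=-.098; ex=np.array([np.cos(yaw),np.sin(yaw),0]);ey=np.array([-np.sin(yaw),np.cos(yaw),0])
for n,im,d,P in(("scene",s,ds,Ps),("top",t,dt,Pt)):
    hsv=cv2.cvtColor(im,cv2.COLOR_RGB2HSV)
    m=(cv2.inRange(hsv,(0,110,40),(14,255,255))>0)&(d>0)&(np.linalg.norm(P-[.515,-.02,.14],axis=2)<.1)
    if m.sum()<20: print(n,m.sum()); continue
    p=P[m]; w,v=np.linalg.eigh(np.cov(p.T)); q=p-o
    print(n,m.sum(),"normal",v[:,0].round(3),"x'",np.percentile(q@ex,[5,50,95]).round(4),"y'",np.percentile(q@ey,[2,50,98]).round(4),"z",np.percentile(p[:,2],[2,98]).round(4))
cv2.imwrite("pics/r1s.png",crop(s,180,310,130,280,4,"",1))
cv2.imwrite("pics/r1t.png",crop(t,240,360,180,300,4,"",1.5))
E
```

```text
t 7.0 tcp [ 0.5148 -0.0193  0.1898] yaw -0.0971 move [-0.7  0.3 -0.2] turn 0.001 F [-0.7 -0.  -1.5] w 0.0061
scene 737 normal [ 0.995 -0.1   -0.006] x' [0.0001 0.0025 0.0049] y' [-0.0399 -0.0056  0.0393] z [0.108  0.2017]
top 6
```

View pics/r1s.png

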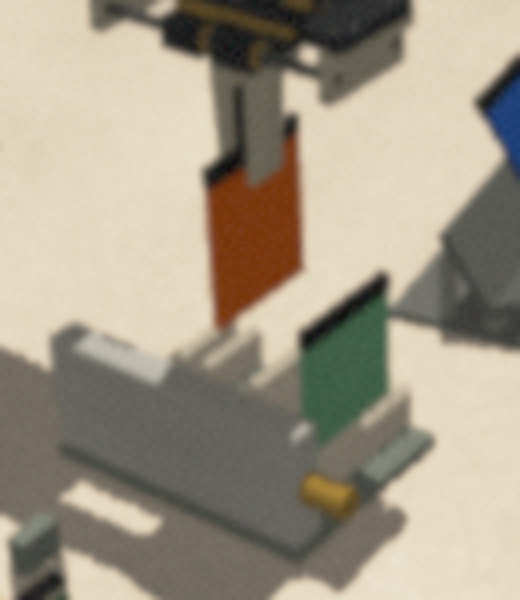

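View pics/r1t.png

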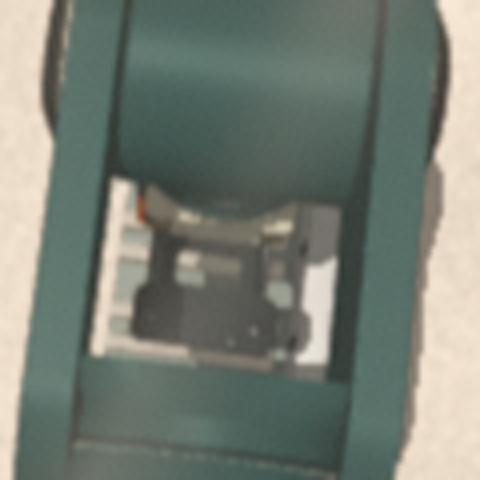

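Scene view: the plate hangs upright, with its bottom corner at crop (222,325), just above the middle slot. Measured centring relative to the TCP is within 0.5 mm and the bottom is at about z=0.106. I'll lower partway first.

Call:
jog_arm(increments=[[0,0,6,0,0],[1,0,15,0,0],[1,0,25,0,0],[1,0,35,0,0],[1,0,45,0,0],[1,0,53,0,0],[1,0,56,0,0],[1,0,56,0,0],[1,0,56,0,0]])

```text
time: 7.9
tcp_pos: [0.515, -0.0183, 0.1342]
tcp_rot: [2.326, 2.111, -0.001]
contact_force: [0.4, 0.8, -1.4]
gripper_width: 0.0057
```

```bash
cat > pl.py <<'E'
from h import *
import sys
(s,ds,Ps),(t,dt,Pt)=snap(sys.argv[1])
to([.5146,-.0185,.0938],-.098)
yaw=-.098; ex=np.array([np.cos(yaw),np.sin(yaw),0]);ey=np.array([-np.sin(yaw),np.cos(yaw),0])
o=np.array([.5146,-.0185,0])
for n,im,d,P in(("scene",s,ds,Ps),("top",t,dt,Pt)):
    hsv=cv2.cvtColor(im,cv2.COLOR_RGB2HSV)
    for c,lo,hi,ce in(("orange",(0,110,40),(14,255,255),[.515,-.02,.1]),("green",(50,70,20),(90,255,255),[.575,-.02,.07])):
        m=(cv2.inRange(hsv,lo,hi)>0)&(d>0)&(np.linalg.norm(P-ce,axis=2)<.1)
        if m.sum()<20: continue
        p=P[m]; w,v=np.linalg.eigh(np.cov(p.T)); q=p-o
        print(n,c,m.sum(),"normal",v[:,0].round(3),"x'",np.percentile(q@ex,[5,50,95]).round(4),"y'",np.percentile(q@ey,[2,50,98]).round(4),"z",np.percentile(p[:,2],[2,98]).round(4))
cv2.imwrite(f"pics/{sys.argv[1]}s.png",crop(s,180,310,130,280,4,"",1))
cv2.imwrite(f"pics/{sys.argv[1]}t.png",crop(t,240,360,180,300,4,"",1.5))
E
python3 pl.py r2
```

```text
t 8.0 tcp [ 0.5151 -0.0183  0.1343] yaw -0.0971 move [-0.2 -0.5 40.5] turn 0.001 F [ 0.3 -0.1 -2.3] w 0.0059
scene orange 680 normal [ 0.998 -0.047 -0.033] x' [0.0004 0.0029 0.0056] y' [-0.0403 -0.0055  0.0388] z [0.0518 0.1462]
scene green 460 normal [ 0.995 -0.095 -0.007] x' [0.0608 0.063  0.0651] y' [-0.0333  0.0036  0.0408] z [0.0398 0.1099]
```

View pics/r2s.png

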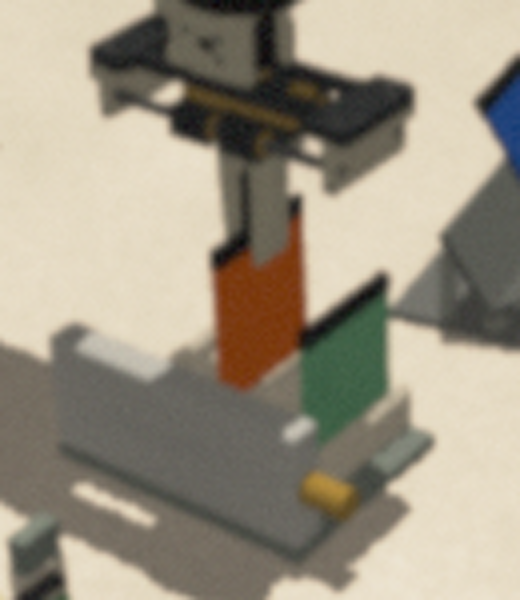

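The green-to-orange face spacing is 60.1 mm, so the plate lines up with the middle slot. Lowering on, slowly near the floor.

Call:
jog_arm(increments=[[0,0,8,0,0],[0,0,16,0,0],[0,0,22,0,0],[0,0,27,0,0],[0,0,31,0,0],[0,0,34,0,0],[0,0,36,0,0],[0,0,36,0,0]])

```text
time: 8.8
tcp_pos: [0.515, -0.0184, 0.0982]
tcp_rot: [2.326, 2.111, -0.001]
contact_force: [-0.2, -0.2, -0.3]
gripper_width: 0.0054
```

Call:
jog_arm(increments=[[0,0,1,0,0],[0,0,2,0,0],[0,0,3,0,0],[0,0,3,0,0]])

```text
time: 9.2
tcp_pos: [0.5159, -0.0181, 0.097]
tcp_rot: [2.325, 2.11, 0.002]
contact_force: [-1.9, 2.9, 13.8]
gripper_width: 0.0058
```

```bash
python3 pl.py r3
```

```text
t 9.3 tcp [ 0.5158 -0.0182  0.097 ] yaw -0.097 move [-0.5 -1.2  3.2] turn 0.001 F [-3.1  2.8 13.7] w 0.0061
scene orange 449 normal [ 0.99  -0.058 -0.127] x' [0.0011 0.0036 0.0064] y' [-0.0394 -0.0049  0.039 ] z [0.0374 0.1137]
scene green 457 normal [ 0.996 -0.095 -0.003] x' [0.0608 0.0629 0.0649] y' [-0.0332  0.0036  0.0399] z [0.0395 0.1112]
```

View pics/r3s.png

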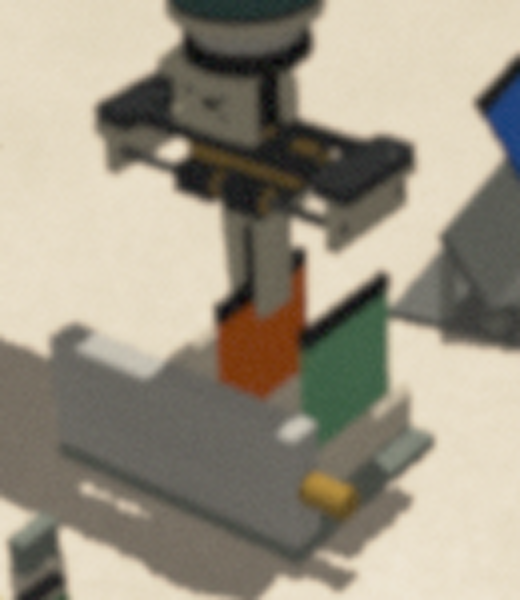

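```bash
cat > ov.py <<'E'
from h import *
import sys
q=np.load(sys.argv[1]+"_scene.npz"); im=q["im"]
m=vision.camera_model("scene");K=np.array(m["mtx"]);T=np.linalg.inv(np.array(m["extrinsics"]))
yaw=-.098; ex=np.array([np.cos(yaw),np.sin(yaw),0]);ey=np.array([-np.sin(yaw),np.cos(yaw),0]);ez=np.array([0,0,1])
o=np.array([.5146,-.0185,0]); f=5;u0,v0,u1,v1=215,170,290,250
c=crop(im,u0,u1,v0,v1,f*2,"",1.3)
for x0,col in((0,(255,255,0)),(.060,(255,0,255))):
  for zz in (.12,):
    pts=[]
    for x,y,z in((.003,-.042,zz),(.003,.042,zz),(.003,.042,.06),(.003,-.042,.04)):
        p=T[:3,:3]@(o+(x0+x)*ex+y*ey+z*ez)+T[:3,3]; p=K@p; pts.append(((p[:2]/p[2])+.5-[u0,v0])*f*2)
    cv2.polylines(c,[np.array(pts).astype(np.int32)],True,col,1)
cv2.imwrite(f"pics/{sys.argv[1]}ov{sys.argv[2]}.png",c[:600])
E
python3 ov.py r3 a
```

```text
(no output)
```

View pics/r3ova.png

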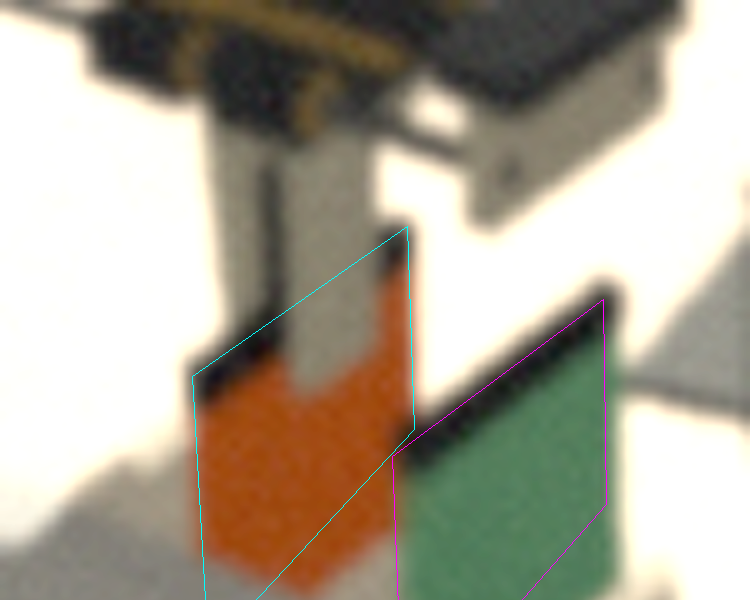

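The plate stopped at 14 N with TCP z=0.097, which matches its bottom being on the floor. In the overlay its top edge also lies within about a millimetre of where the green plate's does. I'll ease off and release.

Call:
jog_arm(increments=[[0,-1,-0.5,0,0],[0,-1,-0.5,0,0],[0,-1,-0.5,0,0.1],[0,-1,-0.5,0,0.15],[0,-1,-0.5,0,0.25],[0,-1,-0.5,0,0.25],[0,-1,-0.5,0,0.25]], grip_force=8)

```text
time: 10.0
tcp_pos: [0.5148, -0.0181, 0.0975]
tcp_rot: [2.325, 2.11, 0.002]
contact_force: [-0.2, 0.1, 0.1]
gripper_width: 0.0234
```

```bash
python3 pl.py r4; python3 ov.py r4 a
```

```text
t 10.1 tcp [ 0.5148 -0.0181  0.0975] yaw -0.097 move [-0.5 -0.2  3.7] turn 0.001 F [-0.1  0.   0.6] w 0.0233
scene orange 434 normal [ 0.981 -0.068 -0.183] x' [0.0007 0.0033 0.0091] y' [-0.0397 -0.0068  0.0372] z [0.0362 0.1164]
scene green 458 normal [ 0.996 -0.094 -0.005] x' [0.0608 0.063  0.0652] y' [-0.0322  0.0035  0.0401] z [0.0399 0.1105]
```

View pics/r4ova.png

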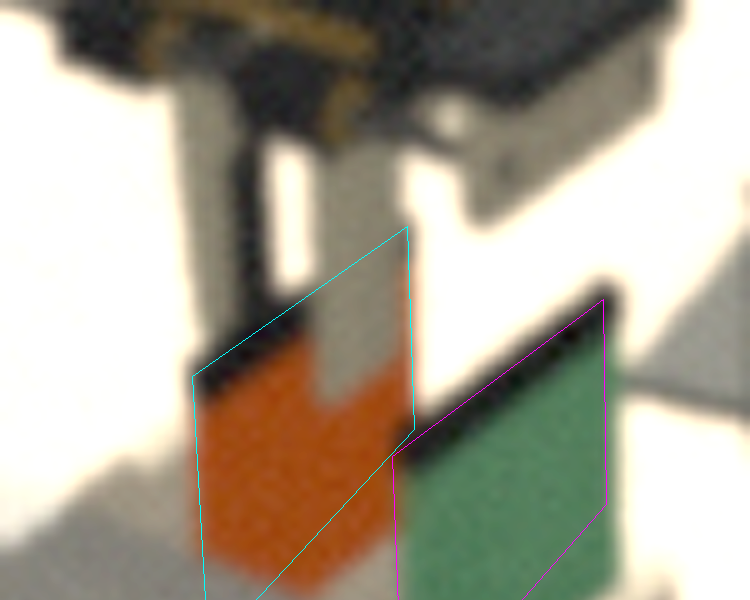

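Released, and the plate didn't move. I'll back straight up and then look.

Call:
jog_arm(increments=[[0,0,-6,0,0.25],[0,0,-14,0,0.25],[0,0,-24,0,0.25],[0,0,-40,0,0.25],[0,0,-60,0,0.25],[0,0,-80,0,0.25],[0,0,-100,0,0],[0,0,-100,0,0]])

```text
time: 10.9
tcp_pos: [0.5156, -0.0181, 0.2015]
tcp_rot: [2.322, 2.108, 0.008]
contact_force: [-0.6, -0.0, 0.1]
gripper_width: 0.0117
```

```bash
python3 pl.py r5; python3 ov.py r5 a; python3 - <<'E'
from h import *
to([.5305,-.3245,.14],-.098)
E
```

```text
t 11.0 tcp [ 0.5147 -0.018   0.1981] yaw -0.097 move [ -0.5  -0.4 104.3] turn 0.001 F [ 0.5  0.4 -0.4] w 0.0041
scene orange 514 normal [ 0.995 -0.023 -0.096] x' [0.0005 0.003  0.0059] y' [-0.0388 -0.0004  0.0387] z [0.0373 0.1136]
scene green 459 normal [ 0.995 -0.099 -0.009] x' [0.061  0.063  0.0652] y' [-0.0332  0.0035  0.0408] z [0.0396 0.1112]
t 11.0 tcp [ 0.5147 -0.018   0.1981] yaw -0.097 move [-303.5   45.2   58.2] turn 0.001 F [ 0.5  0.4 -0.4] w 0.0041
```

View pics/r5ova.png

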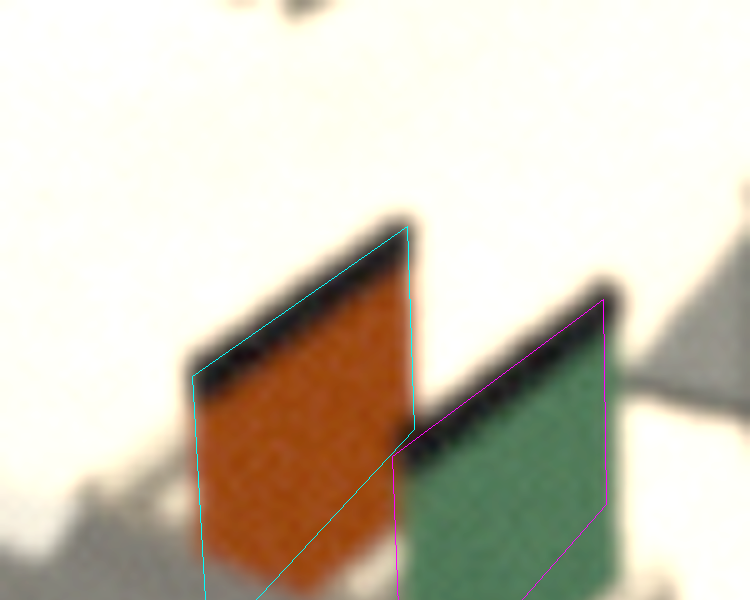

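Seated upright and centred: y' runs from -38.8 to +38.7 mm, and the top edge shows the same offset as the green plate. Next, the lever.

Call:
jog_arm(increments=[[-25,4,0,0,0],[-65,10,5,0,0],[-110,16,10,0,0],[-155,23,20,0,0],[-195,29,30,0,0],[-230,34,40,0,0],[-260,39,50,0,0],[-285,42,56,0,0],[-300,45,58,0,0],[-303,45,58,0,0],[-303,45,58,0,0],[-303,45,58,0,0]], grip_force=20)

```text
time: 12.2
tcp_pos: [0.5306, -0.3231, 0.1406]
tcp_rot: [2.324, 2.11, 0.004]
contact_force: [-0.3, 0.0, 0.3]
gripper_width: 0.0006
```

```bash
cat > lv.py <<'E'
from h import *
import sys
(s,ds,Ps),(t,dt,Pt)=snap(sys.argv[1])
to([.5305,-.3245,.0905],-.098)
for n,im,d,P in(("scene",s,ds,Ps),("top",t,dt,Pt)):
    hsv=cv2.cvtColor(im,cv2.COLOR_RGB2HSV)
    m=(cv2.inRange(hsv,(18,110,60),(34,255,255))>0)&(d>0)&(np.linalg.norm(P-[.53,-.325,.08],axis=2)<.05)
    if m.sum()>10: print(n,m.sum(),"pad med",np.median(P[m],0).round(4))
a=crop(s,100,220,230,330,5,"",1.2); cv2.imwrite(f"pics/{sys.argv[1]}s.png",a)
b=crop(t,250,450,180,310,4,"",1.5); cv2.imwrite(f"pics/{sys.argv[1]}t.png",b)
E
python3 lv.py l1
```

```text
t 12.3 tcp [ 0.5306 -0.3231  0.1407] yaw -0.096 move [-1.4 -0.2 50.2] turn 0.002 F [0.1 0.5 0.4] w 0.0008
scene 282 pad med [ 0.5335 -0.3273  0.0906]
```

View pics/l1s.png

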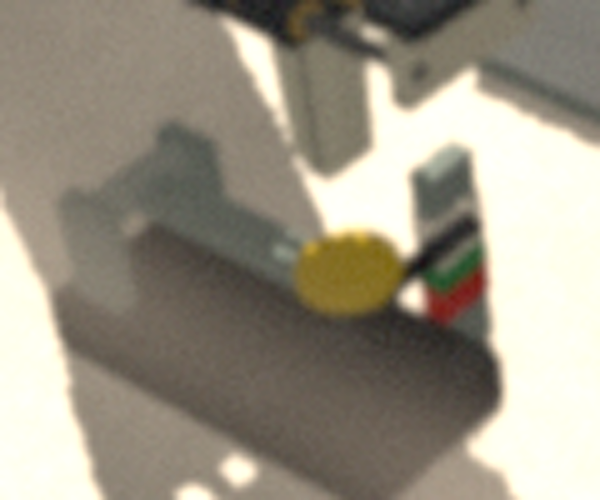

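View pics/l1t.png

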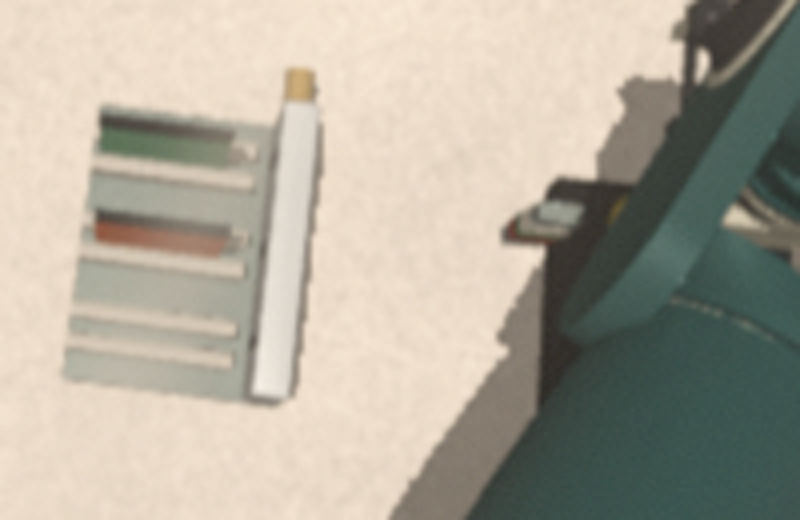

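```bash
python3 - <<'E'
from h import *
q=np.load("l1_top.npz");P=q["P"];d=q["d"];z=P[...,2]
yaw=-.098; ex=np.array([np.cos(yaw),np.sin(yaw),0]);ey=np.array([-np.sin(yaw),np.cos(yaw),0]);o=np.array([.5146,-.0185,0])
Q=P-o; X=Q@ex;Y=Q@ey
for n,x0 in(("orange",0),("green",.06)):
    for a,b in((.10,.13),(.112,.13),(.06,.10)):
        m=(d>0)&(abs(X-x0)<.015)&(abs(Y)<.055)&(z>a)&(z<b)
        if m.sum()>10: print(n,a,m.sum(),"x",np.percentile(X[m],[5,50,95]).round(4),"y",np.percentile(Y[m],[1,50,99]).round(4),"z95",np.percentile(z[m],95).round(4))
for x0 in(-.0105,.0105):
    m=(d>0)&(abs(X-x0)<.006)&(z>.034)&(z<.043)&(abs(Y)<.06)
    print("wall",x0,m.sum(),np.median(X[m]).round(4),np.percentile(Y[m],[1,99]).round(4))
E
```

```text
orange 0.1 131 x [-0.0033 -0.0016  0.0029] y [-0.0385  0.0028  0.043 ] z95 0.123
orange 0.112 108 x [-0.0033 -0.0006  0.003 ] y [-0.0385  0.003   0.0431] z95 0.1231
orange 0.06 76 x [-0.0033 -0.0028 -0.0024] y [-0.036   0.0029  0.0428] z95 0.0966
green 0.1 144 x [0.0564 0.058  0.0628] y [-0.034   0.0077  0.0482] z95 0.1233
green 0.112 114 x [0.0565 0.0589 0.0628] y [-0.0341  0.007   0.0483] z95 0.1233
green 0.06 103 x [0.0563 0.0569 0.0576] y [-0.0334  0.0086  0.048 ] z95 0.0981
wall -0.0105 142 -0.0114 [-0.0541  0.0526]
wall 0.0105 29 0.0085 [-0.0548  0.0529]
```

```bash
python3 - <<'E'
from h import *
from scipy.ndimage import map_coordinates
yaw=-.098; ex=np.array([np.cos(yaw),np.sin(yaw),0]);ey=np.array([-np.sin(yaw),np.cos(yaw),0]);o=np.array([.5146,-.0185,0]); ez=np.array([0,0,1.])
def prof(cam,tag,x,z,ys):
    im=np.load(f"{tag}_{cam}.npz")["im"].astype(float); m=vision.camera_model(cam);K=np.array(m["mtx"]);T=np.linalg.inv(np.array(m["extrinsics"]))
    out=0
    for dx in np.linspace(-.002,.002,5):
        p=o+(x+dx)*ex+ys[:,None]*ey+z*ez; p=p@T[:3,:3].T+T[:3,3]; p=p@K.T; uv=p[:,:2]/p[:,2:]
        out=out+np.stack([map_coordinates(im[...,c],[uv[:,1],uv[:,0]],order=1) for c in range(3)],1)/5
    return out
ys=np.arange(-.080,.075,.002)
A={ "wall+10":prof("top","l1",.0105,.04,ys),"wall-10":prof("top","l1",-.0105,.04,ys),"wall-50":prof("top","l1",-.0495,.04,ys),"band":prof("top","l1",0,.12,ys),"band-g":prof("top","l1",.06,.12,ys),"face":prof("top","l1",-.003,.09,ys)}
print("y",*A)
for i,y in enumerate(ys): print(round(y*1000),*[a[i].astype(int) for a in A.values()])
E
```

```text
y wall+10 wall-10 wall-50 band band-g face
-80 [150 145 139] [151 147 139] [154 149 142] [148 143 136] [148 143 135] [148 143 137]
-78 [151 147 140] [152 147 140] [154 150 143] [148 143 136] [149 143 136] [149 144 137]
-76 [152 147 140] [152 148 140] [155 150 143] [148 143 136] [149 144 136] [150 145 139]
-74 [152 146 139] [151 146 139] [155 150 143] [149 144 138] [150 144 137] [152 147 140]
-72 [144 139 132] [145 140 133] [146 142 135] [150 146 139] [151 146 138] [152 147 140]
-70 [125 121 114] [122 117 110] [122 118 111] [151 147 140] [152 146 139] [152 147 140]
-68 [99 94 87] [102  97  91] [98 94 88] [152 147 140] [151 146 139] [144 140 132]
-66 [90 86 79] [94 89 83] [86 82 77] [148 143 136] [148 142 135] [125 120 113]
-64 [94 91 84] [97 94 87] [95 93 86] [129 124 117] [135 130 123] [91 87 80]
-62 [106 104  96] [106 105  97] [104 103  95] [106 101  94] [113 107 100] [80 76 70]
-60 [106 106  96] [106 106  96] [108 108  99] [93 89 82] [104  98  91] [91 89 81]
-58 [104 102  93] [104 102  93] [108 107  99] [96 93 86] [104 100  92] [104 102  94]
-56 [107 103  93] [107 102  93] [108 104
[... 4582 characters left out ...]
133]
60 [155 144 132] [159 149 136] [155 144 131] [155 144 132] [159 148 136] [156 146 133]
62 [155 144 132] [159 149 136] [154 143 131] [154 143 131] [159 148 136] [156 145 133]
64 [155 144 132] [159 149 136] [154 143 131] [154 143 131] [159 148 136] [155 144 132]
66 [154 144 131] [159 149 136] [154 144 131] [155 144 132] [158 146 134] [154 144 131]
68 [154 143 131] [159 148 136] [155 145 132] [155 144 132] [158 147 134] [155 145 132]
70 [154 144 131] [158 147 135] [157 147 134] [155 144 132] [159 148 135] [156 145 133]
72 [155 144 132] [158 147 134] [158 147 135] [156 145 133] [159 148 136] [156 145 133]
74 [156 145 133] [157 146 133] [158 148 135] [157 145 133] [159 148 136] [156 146 133]
```

```bash
python3 - <<'E'
from h import *
from scipy.ndimage import map_coordinates
yaw=-.098; ex=np.array([np.cos(yaw),np.sin(yaw),0]);ey=np.array([-np.sin(yaw),np.cos(yaw),0]);o=np.array([.5146,-.0185,0]); ez=np.array([0,0,1.])
def prof(cam,tag,x,z,ys):
    im=np.load(f"{tag}_{cam}.npz")["im"].astype(float); m=vision.camera_model(cam);K=np.array(m["mtx"]);T=np.linalg.inv(np.array(m["extrinsics"]))
    out=0
    for dx in np.linspace(-.002,.002,5):
        p=o+(x+dx)*ex+ys[:,None]*ey+z*ez; p=p@T[:3,:3].T+T[:3,3]; p=p@K.T; uv=p[:,:2]/p[:,2:]
        out=out+np.stack([map_coordinates(im[...,c],[uv[:,1],uv[:,0]],order=1) for c in range(3)],1)/5
    return out
ys=np.arange(-.100,.075,.003)
A={ "w-70":prof("scene","l1",-.0705,.039,ys),"w-50":prof("scene","l1",-.0495,.039,ys),"w+70":prof("scene","l1",.0705,.039,ys),"bar-40":prof("scene","l1",-.04,.09,ys),"bar40":prof("scene","l1",.04,.09,ys)}
print("y",*A)
for i,y in enumerate(ys): print(round(y*1000),*[a[i].astype(int)[[0,2]] for a in A.values()])
s=np.load("l1_scene.npz")["im"]; cv2.imwrite("pics/l1r.png",crop(s,185,295,190,275,7,"",1))
E
```

```text
y w-70 w-50 w+70 bar-40 bar40
-100 [105  86] [107  98] [106  97] [67 58] [106  97]
-97 [105  85] [108  99] [107  98] [64 52] [108  99]
-94 [106  86] [106  97] [106  99] [65 55] [118 108]
-91 [106  86] [106  97] [107  99] [77 67] [140 128]
-88 [106  86] [106  96] [106  98] [110  99] [166 152]
-85 [108  87] [105  94] [107  98] [154 139] [187 170]
-82 [105  84] [104  94] [107  97] [184 166] [197 179]
-79 [102  83] [105  96] [108  99] [197 177] [200 182]
-76 [95 78] [105  95] [109  99] [200 181] [200 181]
-73 [92 75] [106  96] [107  97] [202 182] [198 178]
-70 [94 78] [104  96] [108  99] [208 184] [190 165]
-67 [97 82] [103  95] [108  99] [217 189] [172 136]
-64 [102  89] [105  96] [108  98] [225 195] [150  96]
-61 [105  94] [105  95] [108  97] [229 198] [134  54]
-58 [105  96] [106  97] [109  97] [232 199] [127  26]
-55 [104  95] [105  97] [109  98] [232 200] [126  18]
-52 [105  96] [107  98] [107  96] [231 200] [126  17]
-49 [103  94] [104  96] [106  96] [232 200] [126  13]
-46 [103  94] [105  98] [106  96] [232 201] [125  12]
-43 [109  97] [110 100] [110 100] [232 202] [127  17]
-40 [
[... 1289 characters left out ...]
25 24]
35 [204 162] [126  13] [158 131] [226 191] [32 30]
38 [187 139] [126  14] [163 135] [225 191] [26 28]
41 [154 103] [126  12] [176 145] [223 188] [23 24]
44 [119  68] [126  15] [194 158] [222 188] [28 30]
47 [89 40] [126  13] [206 169] [221 186] [28 31]
50 [71 27] [126  14] [214 176] [223 187] [30 31]
53 [64 22] [126  12] [219 181] [222 187] [31 31]
56 [63 23] [126  15] [224 188] [223 188] [28 30]
59 [65 24] [126  13] [229 197] [220 186] [27 29]
62 [64 25] [126  15] [231 200] [223 189] [29 31]
65 [61 21] [127  18] [233 202] [223 189] [29 28]
68 [62 24] [127  14] [233 201] [223 189] [26 25]
71 [64 23] [125  11] [233 201] [221 187] [35 34]
74 [64 24] [125  12] [233 202] [222 187] [52 47]
```

View pics/l1r.png

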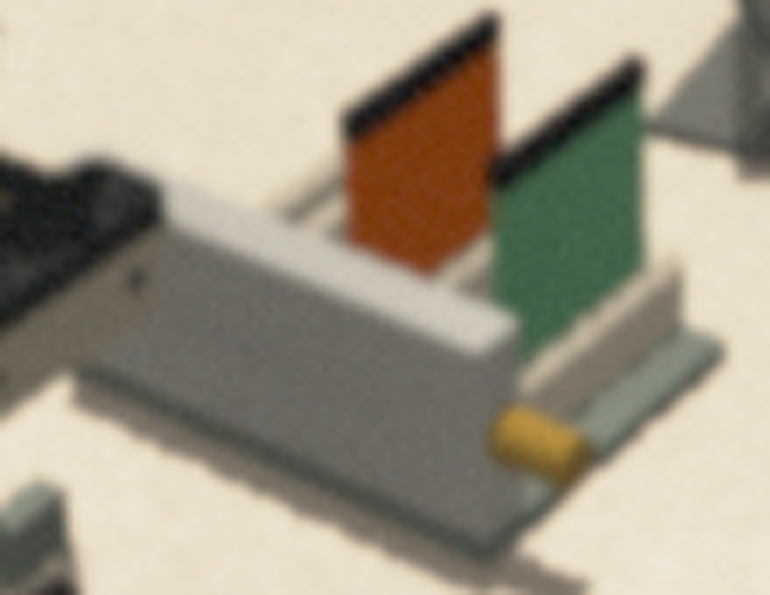

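The top view shows the seated plate about 3 mm off-centre toward +y: edges at -39/+44.7 mm, walls at -54.5/+54 mm. The scene view, with its own rack as reference, says about 1.3 mm. There's time, so I'll regrip and shift it 2.5 mm before pressing the lever.

Call:
jog_arm(increments=[[0,0,-20,0,0],[15,-2,-45,0,0],[45,-6,-60,0,0],[85,-12,-60,0,0.1],[130,-19,-60,0,0.2],[175,-26,-60,0,0.25],[215,-32,-60,0,0.25],[250,-37,-60,0,0.25],[280,-42,-60,0,0.25],[300,-45,-60,0,0.25],[304,-45,-60,0,0.25],[304,-45,-60,0,0.25]], grip_force=12)

```text
time: 13.5
tcp_pos: [0.5147, -0.0155, 0.2008]
tcp_rot: [2.321, 2.112, 0.004]
contact_force: [-0.0, -0.5, 0.0]
gripper_width: 0.0235
```

```bash
python3 - <<'E'
from h import *
to([.5144,-.0181,.0985],-.0975)
E
```

```text
t 13.5 tcp [ 0.5147 -0.0155  0.2008] yaw -0.0943 move [ -2.6  -0.5 102.3] turn 0.003 F [-0.  -0.5  0. ] w 0.0235
```

Call:
jog_arm(increments=[[-2.5,-0.5,20,0.003,0.25],[-2.5,-0.5,45,0.003,0.25],[-2.5,-0.5,65,0.003,0.25],[-2.5,-0.5,80,0.003,0.25],[-2.5,-0.5,92,0.003,0.25],[-2.5,-0.5,100,0.003,0.25],[-2.5,-0.5,102,0.003,0.25],[-2.5,-0.5,102,0.003,0.25],[-2.5,-0.5,102,0.003,0],[-2.5,-0.5,102,0.003,0],[-2.5,-0.5,102,0.003,0],[-2.5,-0.5,102,0.003,0]], grip_force=12)

```text
time: 14.7
tcp_pos: [0.5147, -0.018, 0.0993]
tcp_rot: [2.323, 2.108, 0.005]
contact_force: [-0.0, -0.5, 3.3]
gripper_width: 0.0057
```

```bash
python3 - <<'E'
from h import *
to([.5144,-.0181,.0985],-.0975)
E
```

```text
t 14.7 tcp [ 0.5147 -0.018   0.0993] yaw -0.0972 move [-0.1 -0.3  0.8] turn 0.0 F [-0.  -0.5  3.3] w 0.0057
```

Call:
jog_arm(increments=[[0,0,-1.5,0,0],[0,0,-2,0,0],[-1.2,0,-2,0,0],[-2.5,0,-2,0,0],[-2.5,0,-2,0,0],[-2.5,0,-1,0,0],[-2.5,0,0,0,0],[-2.5,0,1,0,0],[-2.5,0,1,0,0]])

```text
time: 15.6
tcp_pos: [0.5149, -0.0206, 0.0992]
tcp_rot: [2.323, 2.107, 0.007]
contact_force: [-1.5, -0.0, 8.5]
gripper_width: 0.0059
```

Pressed on the floor with 8.5 N and shifted 2.6 mm. Releasing and backing off.

Call:
jog_arm(increments=[[0,0,0,0,0.1],[0,0,0,0,0.25],[0,0,0,0,0.25],[0,0,-5,0,0.25],[0,0,-15,0,0.25],[0,0,-30,0,0.25],[0,0,-50,0,0.25],[0,0,-70,0,0.25],[0,0,-90,0,0.2],[0,0,-100,0,0],[0,0,-100,0,0]])

```text
time: 16.7
tcp_pos: [0.5148, -0.0205, 0.2013]
tcp_rot: [2.321, 2.106, 0.01]
contact_force: [0.1, -1.0, 0.1]
gripper_width: 0.0069
```

```bash
python3 - <<'E'
from h import *
to([.5305,-.3240,.11],-.0975)
E
```

```text
t 16.7 tcp [ 0.5148 -0.0205  0.2013] yaw -0.0972 move [-300.5   44.2   91.8] turn 0.0 F [ 0.1 -1.   0.1] w 0.0069
```

Call:
jog_arm(increments=[[-25,4,0,0,0],[-65,10,5,0,0],[-110,16,10,0,0],[-155,23,20,0,0],[-195,29,35,0,0],[-230,34,50,0,0],[-260,39,65,0,0],[-285,42,80,0,0],[-298,44,88,0,0],[-300,44,92,0,0],[-300,44,92,0,0],[-300,44,92,0,0]], grip_force=20)

```text
time: 17.9
tcp_pos: [0.5306, -0.3226, 0.1105]
tcp_rot: [2.32, 2.106, 0.01]
contact_force: [0.3, 0.7, -0.2]
gripper_width: 0.0002
```

```bash
python3 lv.py l2; python3 - <<'E'
from h import *
from scipy.ndimage import map_coordinates
q=np.load("l2_top.npz");P=q["P"];d=q["d"];z=P[...,2]
yaw=-.098; ex=np.array([np.cos(yaw),np.sin(yaw),0]);ey=np.array([-np.sin(yaw),np.cos(yaw),0]);o=np.array([.5146,-.0185,0])
Q=P-o; X=Q@ex;Y=Q@ey
for n,x0 in(("orange",0),("green",.06)):
    m=(d>0)&(abs(X-x0)<.015)&(abs(Y)<.055)&(z>.1)&(z<.13)
    print(n,m.sum(),"x",np.percentile(X[m],[5,50,95]).round(4),"y",np.percentile(Y[m],[1,50,99]).round(4),"z95",np.percentile(z[m],95).round(4))
E
```

```text
t 18.0 tcp [ 0.5307 -0.3227  0.1108] yaw -0.0962 move [-1.8 -0.3 20.3] turn 0.002 F [ 0.4  0.1 -0.2] w 0.0002
scene 275 pad med [ 0.5329 -0.3275  0.0906]
orange 131 x [-0.0034 -0.0014  0.0028] y [-0.0411 -0.0002  0.0403] z95 0.1226
green 142 x [0.0564 0.0579 0.0627] y [-0.034   0.0068  0.0482] z95 0.1233
```

View pics/l2s.png

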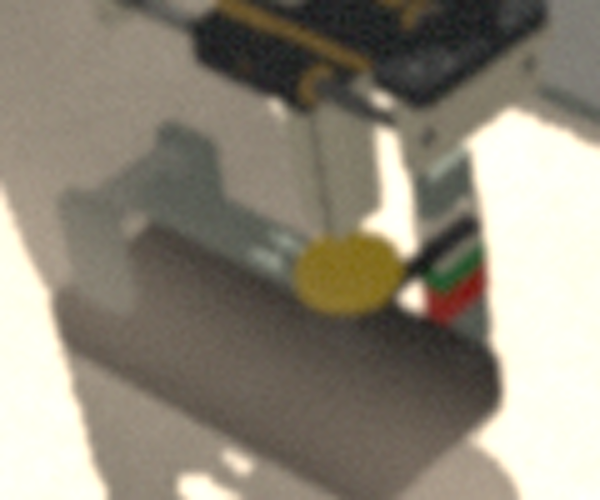

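View pics/l2t.png

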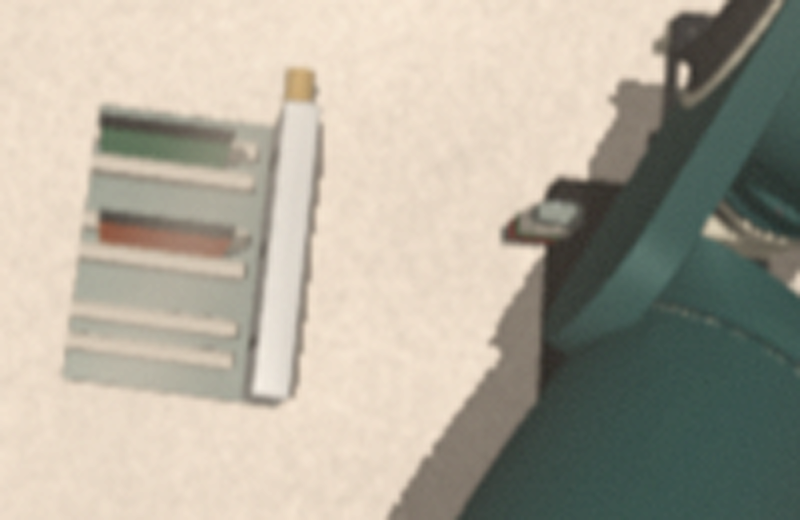

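The plate is now centred (-41.1 to +40.3 mm) at the green plate's height, and the fingertip is above the yellow pad. Pressing in stages.

Call:
jog_arm(increments=[[-1.5,0,6,0,0],[-1.5,0,12,0,0],[-1.5,0,16,0,0],[-1.5,0,20,0,0],[-1.5,0,23,0,0],[-1.5,0,26,0,0],[-1.5,0,29,0,0],[-1.5,0,32,0,0],[-1.5,0,34,0,0],[-1.5,0,34,0,0],[-1.5,0,34,0,0]])

```text
time: 19.1
tcp_pos: [0.5312, -0.3244, 0.077]
tcp_rot: [2.319, 2.106, 0.011]
contact_force: [4.4, 1.1, 5.6]
gripper_width: 0.0005
```

```bash
python3 lv.py l3
```

```text
t 19.2 tcp [ 0.5311 -0.3244  0.077 ] yaw -0.0962 move [ -0.2  -0.4 -13.5] turn 0.002 F [5.3 0.3 5.5] w 0.0003
scene 188 pad med [ 0.54   -0.3331  0.0757]
```

View pics/l3s.png

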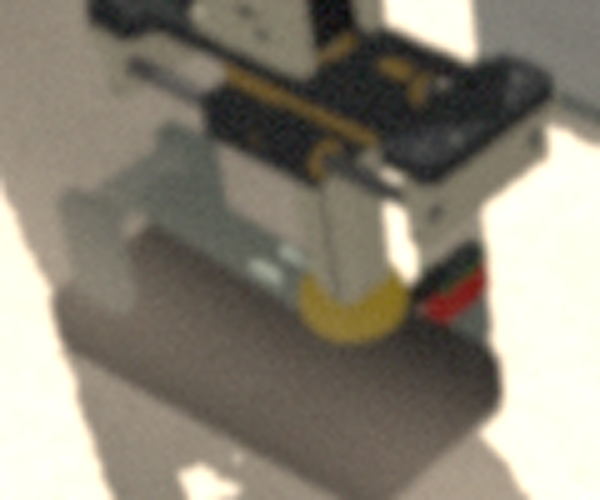

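Call:
jog_arm(increments=[[0,0,2,0,0],[0,0,4,0,0],[0,0,6,0,0],[0,0,8,0,0],[0,0,8.5,0,0],[0,0,8.5,0,0],[0,0,8.5,0,0]])

```text
time: 19.9
tcp_pos: [0.531, -0.3244, 0.0687]
tcp_rot: [2.319, 2.106, 0.01]
contact_force: [1.9, 2.2, 6.3]
gripper_width: 0.0004
```

```bash
python3 lv.py l4; python3 - <<'E'
from h import *
s=np.load("l4_scene.npz")["im"]; a=crop(s,165,210,265,305,14,"",1.4); cv2.imwrite("pics/l4g.png",a)
t=np.load("l4_top.npz")["im"]; b=crop(t,370,430,210,260,12,"",1.4); cv2.imwrite("pics/l4tg.png",b)
E
```

```text
t 20.0 tcp [ 0.5311 -0.3244  0.0687] yaw -0.0962 move [ -0.2  -0.3 -21.8] turn 0.002 F [2.5 1.9 5.8] w 0.0002
scene 188 pad med [ 0.5385 -0.333   0.0667]
```

View pics/l4s.png

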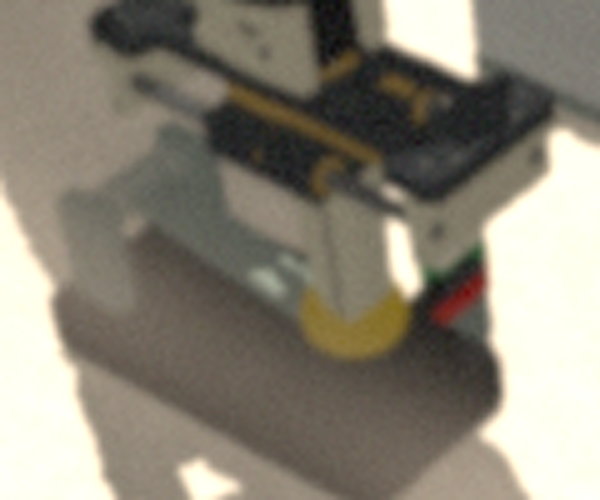

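View pics/l4g.png

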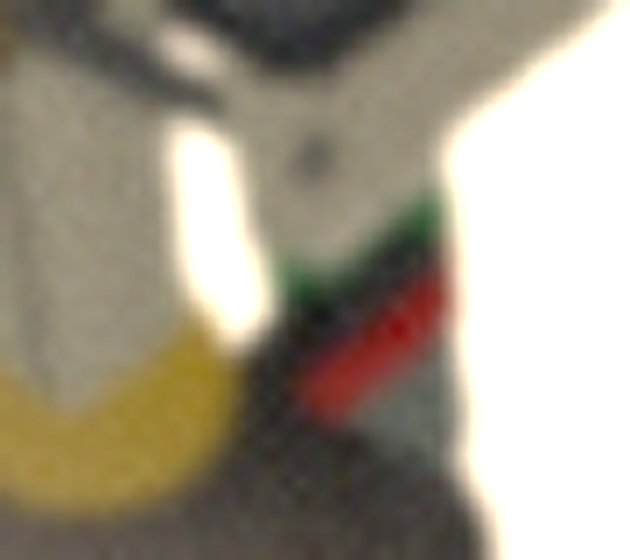

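```bash
python3 - <<'E'
from h import *
for u in (188,190,192,194,195):
    print("u",u)
    C={t:np.load(f"{t}_scene.npz")["im"][:,u].astype(int) for t in("l1","l3","l4")}
    for v in range(268,300): print(v,*[C[t][v] for t in C])
E
```

```text
u 188
268 [75 73 70] [105 100  87] [35 38 33]
269 [73 74 68] [104  97  82] [50 49 44]
270 [72 75 67] [98 94 82] [76 70 62]
271 [77 79 70] [93 88 76] [92 87 76]
272 [86 84 78] [88 86 73] [104  97  83]
273 [98 95 83] [96 90 79] [102  98  85]
274 [104 100  89] [102  98  82] [96 91 78]
275 [94 91 81] [110 103  89] [84 83 70]
276 [72 69 63] [110 102  87] [84 80 70]
277 [50 47 44] [114 108  94] [93 87 76]
278 [37 35 38] [118 111  96] [104  96  83]
279 [28 33 30] [120 112 100] [106 101  87]
280 [46 42 40] [113 106  93] [110 106  89]
281 [62 59 54] [91 85 74] [114 106  93]
282 [81 79 68] [69 65 58] [113 109  95]
283 [85 90 72] [43 40 38] [97 99 83]
284 [65 84 61] [26 27 27] [69 79 62]
285 [46 74 46] [26 27 28] [47 56 43]
286 [29 65 35] [34 37 29] [30 37 27]
287 [45 66 35] [45 45 38] [21 24 23]
288 [69 54 33] [64 44 31] [32 28 29]
289 [92 46 34] [89 41 31] [43 27 28]
290 [101  36  27] [97 23 20] [65 25 29]
291 [103  25  21] [103  28  24] [85 30 29]
292 [99 28 23] [101  26  22] [92 33 28]
293 [91 31 29] [94 34 28] [91 34 27]
294 [75 33 32] [75 34 30] [78 38 35]
295 [52 36 30] [51 33 28] [56 34
[... 4563 characters left out ...]
 [52 53 42] [46 64 44]
282 [56 68 41] [57 56 42] [45 50 39]
283 [70 57 37] [68 45 30] [48 40 38]
284 [84 46 30] [86 42 29] [63 40 38]
285 [92 26 17] [99 40 33] [81 32 31]
286 [99 28 20] [100  28  27] [94 29 26]
287 [100  28  23] [99 31 26] [100  33  27]
288 [96 38 32] [101  44  39] [97 42 37]
289 [89 50 46] [90 51 47] [92 56 51]
290 [85 64 57] [83 65 57] [81 61 54]
291 [77 70 63] [79 71 66] [79 72 66]
292 [72 74 64] [74 74 68] [73 73 68]
293 [70 74 67] [72 76 69] [68 71 62]
294 [76 75 70] [72 78 69] [72 75 68]
295 [71 74 66] [72 73 68] [72 73 66]
296 [72 72 66] [69 72 65] [74 78 69]
297 [64 65 58] [64 67 62] [64 68 59]
298 [57 55 49] [58 56 54] [57 59 56]
299 [51 48 47] [46 44 39] [52 48 43]
```

The gauge profile puts the pointer at about 0.195 rad and the pad depth says about 0.18, both in the green. In the picture the pointer sits a little low in the band, so I'll raise it 1 mm to centre it.

Call:
jog_arm(increments=[[0,0,-0.5,0,0],[0,0,-1,0,0],[0,0,-1,0,0],[0,0,-1,0,0],[0,0,-1,0,0]])

```text
time: 20.5
tcp_pos: [0.5311, -0.3244, 0.07]
tcp_rot: [2.319, 2.106, 0.01]
contact_force: [2.8, 1.6, 5.9]
gripper_width: -0.0
```

```bash
python3 lv.py l5; python3 - <<'E'
from h import *
im=np.load("l5_scene.npz")["im"]
for v in range(278,293): print(v,im[v,192],im[v,194])
cv2.imwrite("pics/l5f.png",crop(im,100,340,135,330,3,"",1))
E
```

```text
t 20.6 tcp [ 0.5311 -0.3244  0.07  ] yaw -0.0962 move [ -0.2  -0.3 -20.5] turn 0.002 F [4.1 1.5 6. ] w 0.0003
scene 187 pad med [ 0.5397 -0.3333  0.0681]
278 [116 110  96] [106 103  89]
279 [112 109  93] [85 89 71]
280 [98 97 83] [57 69 52]
281 [75 75 65] [42 47 38]
282 [54 56 47] [32 37 30]
283 [40 38 36] [43 38 40]
284 [38 37 34] [54 36 33]
285 [44 43 39] [62 21 21]
286 [52 38 32] [84 28 27]
287 [72 28 29] [94 19 16]
288 [87 18 17] [100  29  25]
289 [99 32 30] [98 42 34]
290 [97 34 25] [92 50 46]
291 [98 50 43] [81 63 57]
292 [85 57 53] [72 67 65]
```

View pics/l5f.png

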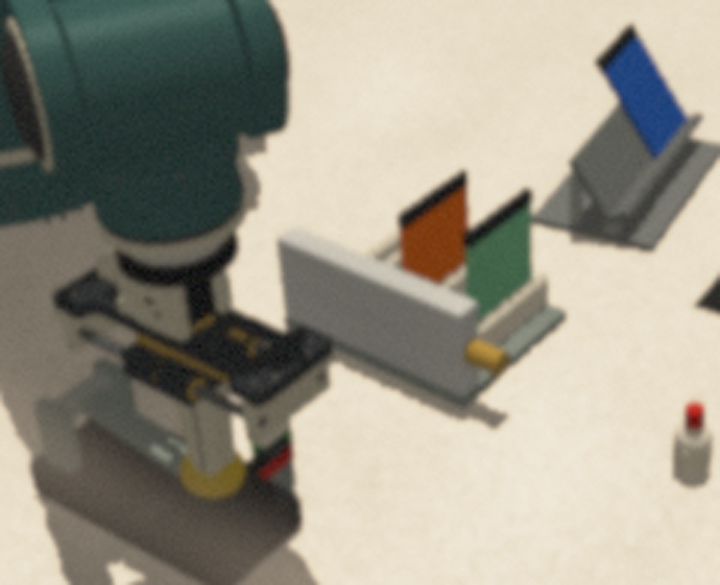

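The orange plate stands in the middle slot, the blue and green plates look unchanged, and the bottle is still standing. All three lever estimates (0.17, 0.183 and 0.185 rad) are inside the green zone, so I'm handing in.

```bash
python3 - <<'E'
from h import *
print(ctrl.sign_off())
E
```

```text
the job is handed in; nothing more can be done
None
```

I put the orange plate in the rack's middle slot and let go of it. I then pressed the lever and handed in at about 20.6 s with the closed gripper still holding it in the green zone.

**Plate:** The first release was 1–3 mm off-centre along the slot, so I regripped it and slid it 2.5 mm.
- **Centring:** the last top view showed its edges at −41.1 and +40.3 mm along the slot. The two cameras differ by up to about 3 mm in y; I trusted the top view.
- **Floor:** it met a firm stop when lowered, and its top is level with the green plate's to within 1 mm (122.6 against 123.3 mm).
- **Upright:** early plane fits in the scene camera suggested a tilt, but its lower part was hidden behind the rack. The last pictures show it upright, black band up.

**Lever:** The fingertips were at z = 0.070.
- **Angle:** three estimates agreed, from pad depth (0.17 rad), contact geometry (0.183) and the pointer in the picture (0.185). All are well inside 0.14–0.24.
- **Force:** the measured 6 N is lower than the roughly 7 N the spring figures suggest for that angle. On its own it would put the lever near the lower edge of the green; I put this down to sensor offset and friction.
- **Stop:** the lowest the fingertips went was z = 0.0687, about 0.2 rad, so it never reached the stop.

The blue plate, green plate and dropper bottle looked unmoved in the last picture. The mouse was outside that final crop, and the arm never went near it.

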